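# Scrape the leftover rubber feet off a tilted tray into the catch cup

## Task

Two black rubber feet are left sticking to the floor of the tilted aluminium tray. Take the blue-lipped scraper with the yellow grip, sweep both feet down the tray with it and over the open lip into the white cup below, without touching the feet with the gripper, then stand the scraper upright on the work table again and let go.

Things in the scene. Friction and masses are not known exactly. Their poses are not given: they have to be found in the camera images.
- scraper_grip (a point): Centre of the yellow grip (20 x 44 x 60 mm tall) of a loose hand scraper, 0.14 kg, 100 mm tall, that stands upright; point 75 mm above its underside, on its axis. Below the grip an aluminium channel 26 x 74 mm (28 to 40 mm up) holds two stiff blue lips 70 mm long along y, 4 mm thick, at x = -10 and +10 mm: its underside, 24 mm over both. x: sweep direction, either way; z up.
- tray_stand: Fixed stand: aluminium tray tilted 15 degrees over a fixed white cup. Origin on the table under mid-tray; z up, +x level and downhill, y across. mm: tray floor at z = 72 - 0.268 x, from x = -72 to the open lip at 72, y = -45 to 45 inside; walls 17 high, 3 thick at sides and high end, none at the lip. Cup: axis x = 104, y = 0; rim 120 across at z 46, bottom 90, inner floor z 8, wall 3.
- foot_a: One of two equal leftover black rubber feet with a small steel centre, a round disc 20 mm in diameter and 14 mm tall, 12 g, lying on the tilted tray floor, held by friction. Origin at the centre of its underside, z along its axis.
- foot_b: The other black rubber foot, same size, origin and axes, near it on the tray floor.
Not all that is in view belongs to the job. What is shaped like the part that bears scraper_grip but red or turquoise is not meant.

How it is judged:
By the outcome, as a careful person would: the job done as asked, in the order asked, and still so for the second after the job is handed in, with the robot touching nothing.
It also fails if it takes over 45 s, if anything falls off the work surface, if the arm or the gripper's body presses on something with over 40 N, if the wrist force passes 120 N, or if a joint passes its speed limit or range.

## Robot

A 7-joint arm with a two-finger parallel gripper is mounted at the origin on a cart in front of the work surface, level with it; the furniture and walls round the work are solid. World frame = base frame: x ahead of the robot, y to its left, z up, the work surface at z = 0. Lengths are in m, angles in degrees, forces in N, time in s.
With the tool pointing down it reaches from about 0.375 to 0.925 m from the base axis. Payload 3.1 kg.
Tool frame: the origin (TCP) lies at the very end of the fingers, on their centre line; the grasp point (between the pads) lies 19 mm behind it; z points along the fingers, y is the line along which they close (so a half turn about z gives the same grasp; the last joint's range is limited). The gripper opens to 85 mm and grips with 20 to 120 N. Pads are 22 mm wide; open, the fingers measure 114 mm over their backs; the gripper's body (76 mm by 85 mm) begins 54 mm behind the grasp point. The pads swing forward as they close: fully open they stand 13 mm farther back than shut.
Start: joints at [60.057, 21.939, 2.515, 91.553, -1.026, 66.532, -2.859], TCP at [0.268, -0.592, 0.231] pointing down, gripper open.
Joint ranges: [-149.38, 149.38], [-23.57, 123.04], [-84.95, 90], [0, 143.3], [-89.99, 269.99], [3.08, 112.72], [-163.45, 163.45]. Speed limits (degrees/s): [159.86, 159.86, 180, 180, 180, 180, 180].

## Interface

Orientations are given as a 3x3 rotation matrix whose columns are the frame's x, y, z axes.
In Python, from plant import arm, read_camera, camera_model, workorder gives the robot as it stands. The module is installed in compiled form; this text tells all that it offers.
- The arm moves only by the tool jog_arm, never from a script. Its argument "moves" is a list of rows, each a list of 3 entries, a list of its own where there are three numbers: the shift along the world's x, y, z in mm, then the turn, a rotation vector about the world's x, y, z in rad, then the opening, from 0 (shut) to 1 (fully open). A call has 1 to 8 rows; each row is the pose to reach, as a shift and turn from the pose commanded when the call began; what a row does not reach only later rows make up. A row lasts 1/10 s, in which the tool goes at most 50 mm and 8.59 degrees, less where a joint would pass 70% of its speed; a pose out of reach is approached as far as the arm can. A call with a gripper value outside its range is refused whole. The fingers move at their own pace and stop on an object; "force" is the grip in N (left out, the last holds). Time passes only in rows, so rows that repeat a pose let the fingers close. It gives the time, the measured TCP pose, the force, the opening and the grip force at its end, in the units of the state.
- arm.observe(): the state, without advancing time (a new reading comes with each control period).
- read_camera(name): name is "scene" or "top" or "wrist"; returns (picture, depth): 384x512x3 uint8, red, green, blue; 384x512 float32, m along the optical axis (not along the pixel's ray), 0 where there is no reading.
- camera_model(name): a dict with "fx", "fy", "cx", "cy" (pixels), "rvec" (rotation vector, rad) and "tvec" (3), from world to camera coordinates, as OpenCV has them. Camera axes: x right, y down, z forward; pixel columns grow to the right and rows downward; lengths in m; the calibration is good to about 2 mm. A picture is of the moment at which its call begins: read the wrist's pose just before it. camera_model takes no time and is no camera call; for the wrist camera it gives the pose at the moment of the call.
- workorder.job_done(): hands the job in; it is judged then, once.
The state is a dict: "clock": time; "q": joint angles; "joint_velocities": joint speeds; "effort": joint torques, N m; "eef_pos": TCP position; "orientation": TCP orientation; "contact_force": force on the tool from outside, world axes, zero at the start; "torque": the same for the moment, N m; "opening": opening from 0.0 (shut) to 1.0 (fully open); "gripper_force": force on a finger pad.
Only numpy, scipy, OpenCV 4.12 (cv2) and the standard library are available. Lean on these libraries where they do the work, as an engineer would, in place of code of your own. Each camera call takes 0.05 s, during which the arm holds its last target. There are 200 camera calls.

## Working session

There is one attempt and no reset: what is moved stays moved. The work goes in short steps, Python scripts to look and compute and a tool call to move; the robot and the scene stay as the last step left them, time stands still between calls to the robot, and variables do not carry over. Pictures are saved under pics/ and viewed, at most 10 in all, crops included, and the job is handed in when it is done.

Besides the shell and the picture viewer there is one more tool, called in YAML: its name, and indented under it one key for each argument. jog_arm: Moves the arm, as the interface text tells. Its arguments: {"type":"object","properties":{"moves":{"type":"array","items":{"type":"array"}},"force":{"type":"number"}},"required":["moves"]}

```bash
mkdir -p pics
cat > h.py <<'E'
import numpy as np,cv2
from plant import arm,read_camera,camera_model,workorder
def grab(n):
    m=camera_model(n);p,d=read_camera(n);np.savez(n+'.npz',p=p,d=d,**{k:np.array(v) for k,v in m.items()});return p,d
def cloud(n):
    z=np.load(n+'.npz');d=z['d'];v,u=np.mgrid[:384,:512]
    c=np.stack([(u-z['cx'])/z['fx']*d,(v-z['cy'])/z['fy']*d,d],-1)
    R=cv2.Rodrigues(z['rvec'].astype(float))[0]
    w=(c-z['tvec'].ravel())@R
    w[d==0]=np.nan
    return z['p'],w
E
python3 - <<'E'
from h import *
for n in('scene','top'):
    p,d=grab(n);cv2.imwrite(f'pics/{n}1.png',cv2.resize(p[:,:,::-1],(800,600)))
s=arm.observe();print(s['eef_pos'],s['orientation'],s['clock'],s['opening'],s['contact_force'])
E
```

```text
[ 0.26754486 -0.5914426   0.2300171 ] [[ 9.11080161e-01  4.12227747e-01 -1.10710838e-03]
 [ 4.12229213e-01 -9.11077672e-01  2.13333118e-03]
 [-1.29243425e-04 -2.40001813e-03 -9.99997112e-01]] 0.1 1.0007229437520342 [-0.22726237 -0.29955138  0.44538148]
```

View pics/scene1.png

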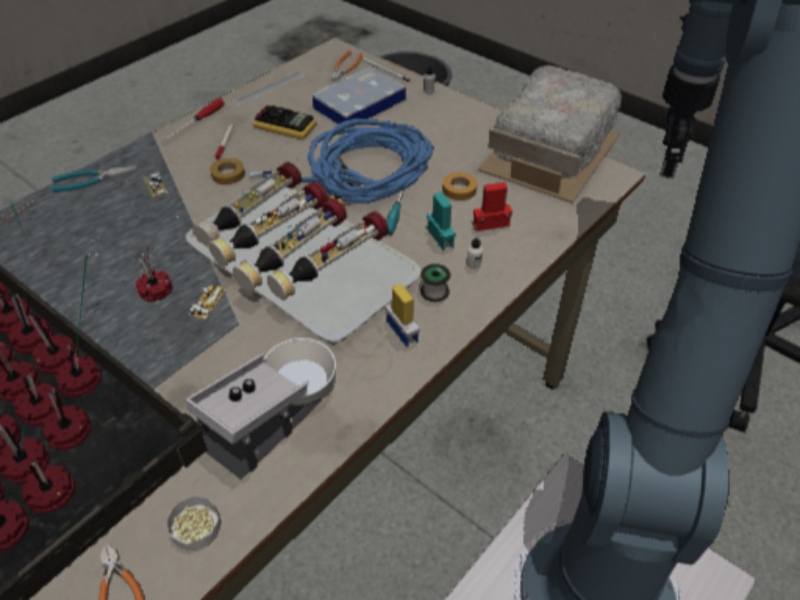

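View pics/top1.png

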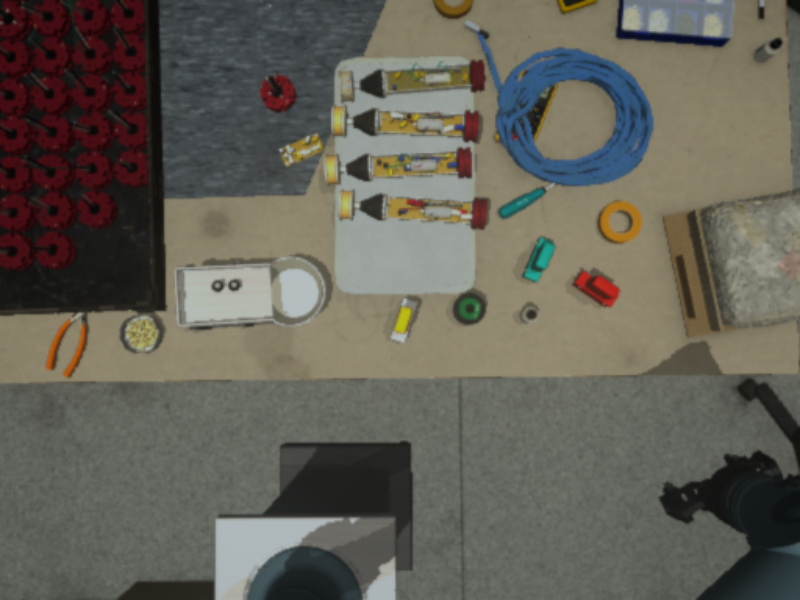

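The top view shows the scraper at (403,320), the tray from (177,268) to (272,323) with its lip to the right, the cup at (297,291), and the feet at (218,286) and (235,285). Next I'll measure all of these.

Run:
```python
from h import *
for n in('top','scene'):
    p,w=cloud(n);hsv=cv2.cvtColor(p,cv2.COLOR_RGB2HSV).astype(int);H,S,V=hsv[...,0],hsv[...,1],hsv[...,2]
    reg=(w[...,0]>.3)&(w[...,0]<.8)
    def rep(name,m):
        q=w[m&~np.isnan(w[...,0])]
        if len(q)==0: print(n,name,0);return
        xy=q[:,:2].astype(np.float32);print(n,name,len(q),'mean',q.mean(0).round(4),'z',np.percentile(q[:,2],[5,50,95]).round(4),cv2.minAreaRect(xy))
    def box(u0,v0,u1,v1):
        m=np.zeros(H.shape,bool);s=1.5625;m[int(v0/s):int(v1/s),int(u0/s):int(u1/s)]=1;return m
    sc=box(380,290,425,350) if n=='top' else box(375,275,430,350)
    y=sc&(H>20)&(H<35)&(S>120)
    rep('yellow',y); rep('yellowtop',y&(w[...,2]>.098))
    rep('scr_mid',sc&(w[...,2]>.030)&(w[...,2]<.048)); 
    ft=box(205,272,250,298) if n=='top' else box(222,370,265,405)
    k,l,st,c=cv2.connectedComponentsWithStats((ft&(V<70)).astype(np.uint8))
    for i in range(1,k):
        if st[i,4]>8:rep('foot px%s'%c[i].round(1),l==i)
    if n=='top':
        rep('tray',box(160,255,276,335)&(w[...,2]>.04)&(V>80))
        rep('cup',box(272,250,335,335)&(w[...,2]>.035)&(w[...,2]<.06))
        m=box(184,274,268,316)&(V>100)&(w[...,2]>.03);q=w[m];A=np.c_[q[:,:2],np.ones(len(q))]
        co=np.linalg.lstsq(A,q[:,2],rcond=None)[0];r=q[:,2]-A@co
        k=abs(r)<.004;co=np.linalg.lstsq(A[k],q[k,2],rcond=None)[0];print('floor',co,np.degrees(np.arctan2(-co[1],-co[0])),np.degrees(np.arctan(np.hypot(*co[:2]))))
        for a,b in((360,290),(450,340),(380,350)):print('table',w[int(b/1.5625),int(a/1.5625)])
    for i in ('tvec',):pass
```

```text
top yellow 132 mean [ 0.493  -0.1815  0.097 ] z [0.0932 0.0981 0.1015] ((0.49263036251068115, -0.18122489750385284), (0.01933922804892063, 0.04266342520713806), 71.02953338623047)
top yellowtop 66 mean [ 0.4945 -0.1823  0.1   ] z [0.0984 0.0999 0.1018] ((0.49349644780158997, -0.18189050257205963), (0.01663815788924694, 0.03892506659030914), 68.64228820800781)
top scr_mid 212 mean [ 0.5103 -0.1808  0.0366] z [0.0312 0.0367 0.042 ] ((0.5016342997550964, -0.1785503625869751), (0.07542269676923752, 0.08883963525295258), 89.33625793457031)
top foot px[139.2 183.2] 16 mean [0.5513 0.1243 0.0864] z [0.0816 0.0858 0.0917] ((0.5518731474876404, 0.12393198907375336), (0.012102292850613594, 0.01467073243111372), 38.40319061279297)
top foot px[149.5 183. ] 15 mean [0.5521 0.0994 0.0791] z [0.0747 0.0795 0.0819] ((0.553036093711853, 0.09931053966283798), (0.011337105184793472, 0.014776946976780891), 16.06748390197754)
top tray 2310 mean [0.5394 0.1195 0.0737] z [0.0527 0.074  0.1006] ((0.5385940670967102, 0.12521083652973175), (0.11226031184196472, 0.17765286564826965), 3.380709171295166)
top cup
[... 614 characters left out ...]
8] z [0.0985 0.1007 0.1028] ((0.49132880568504333, -0.17848223447799683), (0.017944088205695152, 0.038750678300857544), 73.04470825195312)
scene scr_mid 479 mean [ 0.5338 -0.2088  0.0366] z [0.0316 0.0358 0.0444] ((0.5157638788223267, -0.2055480033159256), (0.09564361721277237, 0.14762280881404877), 40.13070297241211)
scene foot px[158.8 247.3] 43 mean [0.5505 0.1055 0.0793] z [0.0729 0.0796 0.0856] ((0.5516319870948792, 0.1037374883890152), (0.0170685313642025, 0.014064408838748932), 74.70954132080078)
scene foot px[150.1 252.9] 43 mean [0.5493 0.1315 0.0854] z [0.078  0.0863 0.0912] ((0.5499372482299805, 0.13131284713745117), (0.016049906611442566, 0.011188969016075134), 45.13321304321289)
```

jog_arm:
  moves:
    - [[50, 90, 20], [0, 0, -0.14], 1]
    - [[80, 150, 40], [0, 0, -0.28], 1]
    - [[110, 200, 50], [0, 0, -0.42], 1]
    - [[135, 245, 50], [0, 0, -0.56], 1]
    - [[155, 285, 50], [0, 0, -0.69], 1]
    - [[175, 325, 50], [0, 0, -0.756], 1]
    - [[190, 350, 50], [0, 0, -0.756], 1]
    - [[190, 350, 50], [0, 0, -0.756], 1]

```text
clock: 0.9
eef_pos: [0.4552, -0.2457, 0.2808]
orientation: [[0.946, -0.325, -0.0], [-0.325, -0.946, -0.0], [-0.0, 0.0, -1.0]]
contact_force: [0.9, 0.7, -0.2]
opening: 1.001
gripper_force: 0.0
```

Run:
```python
from h import *
p,d=grab('wrist');cv2.imwrite('pics/w1.png',cv2.resize(p[:,:,::-1],(800,600)))
p,w=cloud('wrist');hsv=cv2.cvtColor(p,cv2.COLOR_RGB2HSV);H,S=hsv[...,0],hsv[...,1]
R=cv2.Rodrigues(np.array(camera_model('wrist')['rvec'],float))[0];print('cam',-R.T@np.array(camera_model('wrist')['tvec']))
near=np.hypot(w[...,0]-.492,w[...,1]+.18)<.06
y=near&(H>20)&(H<35)&(S>120)
for lo,hi in((.097,.11),(.05,.095)):
    q=w[y&(w[...,2]>lo)&(w[...,2]<hi)];print(len(q))
    if len(q):print(q.mean(0),cv2.minAreaRect(q[:,:2].astype(np.float32)))
q=w[near&(w[...,2]>.035)&(w[...,2]<.045)];print(cv2.minAreaRect(q[:,:2].astype(np.float32)))
```

```text
cam [ 0.53359109 -0.25997147  0.42437145]
821
[ 0.49267763 -0.18108428  0.10018027] ((0.4919770658016205, -0.18041883409023285), (0.01955283246934414, 0.04307561740279198), 71.26741790771484)
344
[ 0.49601959 -0.19021633  0.07448634] ((0.4940600097179413, -0.18970459699630737), (0.04098645970225334, 0.013292868621647358), 3.404080867767334)
((0.5097508430480957, -0.1673922836780548), (0.06934113800525665, 0.09645691514015198), 67.93303680419922)
```

View pics/w1.png

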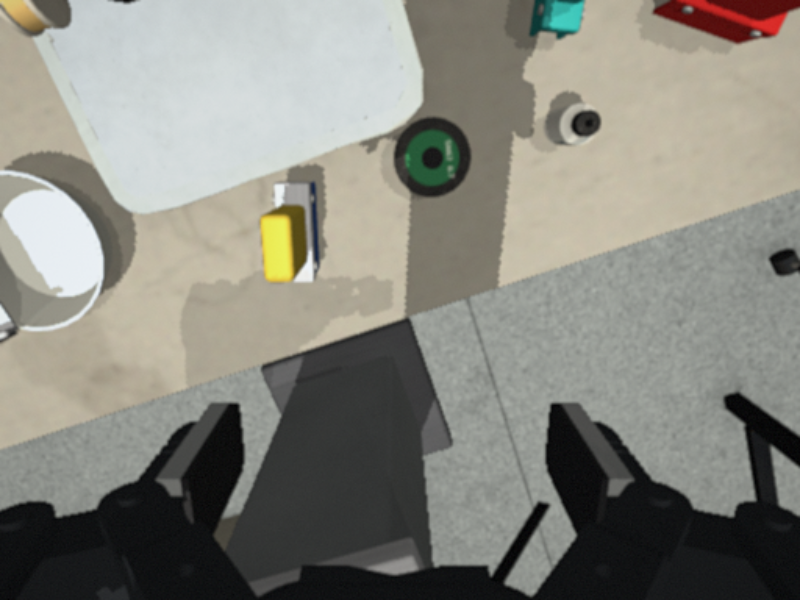

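Scraper grip centre is (0.492,-0.180), with its thin axis at 71°, and it appears at (283,245) in the picture. I'll approach it and close on it.

jog_arm:
  moves:
    - [[25, 40, 0], [0, 0, 0.005], 1]
    - [[37, 65, -30], [0, 0, 0.005], 1]
    - [[37, 65, -75], [0, 0, 0.005], 1]
    - [[37, 65, -120], [0, 0, 0.005], 1]
    - [[37, 65, -160], [0, 0, 0.005], 1]
    - [[37, 65, -195], [0, 0, 0.005], 1]
    - [[37, 65, -220], [0, 0, 0.005], 1]
    - [[37, 65, -222], [0, 0, 0.005], 1]

```text
clock: 1.75
eef_pos: [0.4877, -0.1816, 0.0549]
orientation: [[0.947, -0.32, -0.009], [-0.32, -0.947, 0.003], [-0.01, 0.0, -1.0]]
contact_force: [-1.0, 1.1, 0.1]
opening: 0.998
gripper_force: 0.0
```

jog_arm:
  moves:
    - [[0, 0, 0], [0, 0, 0], 0.5]
    - [[0, 0, 0], [0, 0, 0], 0.35]
    - [[0, 0, 0], [0, 0, 0], 0.2]
    - [[0, 0, 0], [0, 0, 0], 0.1]
    - [[0, 0, 0], [0, 0, 0], 0.0]
    - [[0, 0, 0], [0, 0, 0], 0.0]
    - [[0, 0, 0], [0, 0, 0], 0.0]
    - [[0, 0, 0], [0, 0, 0], 0.0]
  force: 70

```text
clock: 2.55
eef_pos: [0.4928, -0.1829, 0.0601]
orientation: [[0.947, -0.32, 0.002], [-0.32, -0.947, -0.001], [0.002, 0.0, -1.0]]
contact_force: [-0.8, -0.3, 6.0]
opening: 0.227
gripper_force: 70.2
```

jog_arm:
  moves:
    - [[0, 0, 20], [0, 0, 0], 0]
    - [[0, 0, 60], [0, 0, 0], 0]
    - [[0, 20, 105], [0, 0, 0.1], 0]
    - [[-5, 55, 150], [0, 0, 0.2], 0]
    - [[-15, 100, 180], [0, 0, 0.3], 0]
    - [[-25, 145, 190], [0, 0, 0.387], 0]
    - [[-35, 190, 190], [0, 0, 0.387], 0]
    - [[-45, 230, 190], [0, 0, 0.387], 0]

```text
clock: 3.35
eef_pos: [0.4462, 0.0495, 0.2495]
orientation: [[0.998, 0.061, 0.001], [0.061, -0.998, 0.0], [0.001, 0.0, -1.0]]
contact_force: [0.1, 0.6, -1.9]
opening: 0.223
gripper_force: 69.3
```

jog_arm:
  moves:
    - [[-5, 35, 0], [0, 0, 0], 0]
    - [[-5, 60, 0], [0, 0, 0], 0]
    - [[-5, 60, 0], [0, 0, 0], 0]
    - [[-5, 60, 0], [0, 0, 0], 0]

```text
clock: 3.75
eef_pos: [0.4412, 0.1073, 0.2483]
orientation: [[0.998, 0.063, -0.001], [0.063, -0.998, -0.001], [-0.002, 0.001, -1.0]]
contact_force: [0.8, -1.0, -1.9]
opening: 0.227
gripper_force: 69.1
```

Run:
```python
from h import *
s=arm.observe();print(s['eef_pos'],s['orientation'][:,1],s['opening'],s['gripper_force'],s['contact_force'])
p,d=grab('wrist');cv2.imwrite('pics/w2.png',cv2.resize(p[:,:,::-1],(800,600)))
```

```text
[0.44117376 0.10734524 0.24827313] [ 6.26896555e-02 -9.98032651e-01  9.13478200e-04] 0.22663558428985098 69.14554238319397 [ 0.82273669 -0.96281537 -1.90534258]
```

View pics/w2.png

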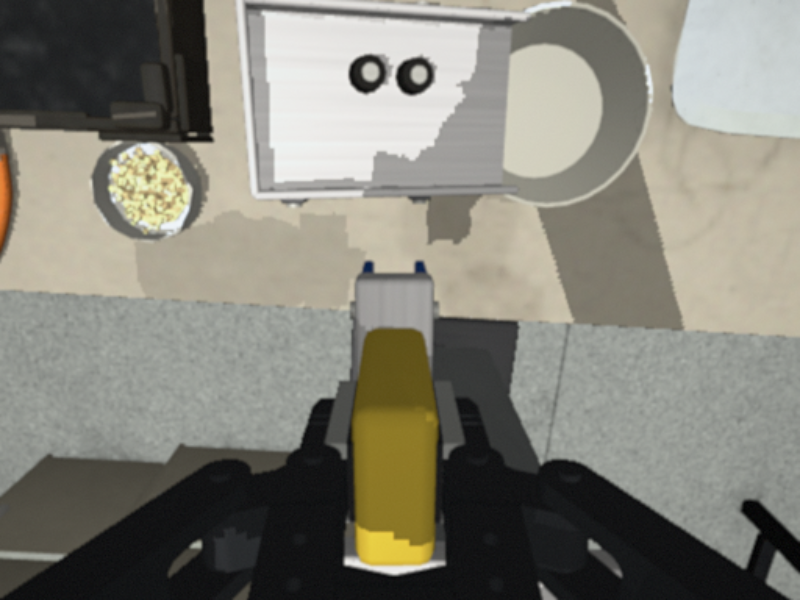

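The feet are at (369,72) and (415,75), the tray's lip edge is near column 508, and the cup circle is centred around (565,105). The scraper is gripped squarely, with its lips pointing up the picture. Now I'll measure the tray.

Run:
```python
from h import *
p,w=cloud('wrist');s=1.5625
def at(u,v,r=1):
    a,b=int(v/s),int(u/s);return np.nanmedian(w[max(a-r,0):a+r+1,b-r:b+r+1].reshape(-1,3),0)
for n,u,v in(('footU',369,70),('footD',415,73),('lip',503,100),('lip2',503,150),('lip3',503,50),('high',270,90),('nearwallL',262,193),('nearwallR',510,190),('farwallL',252,6),('farwallR',510,15)):print(n,at(u,v).round(4))
m=np.zeros(w.shape[:2],bool);m[int(30/s):int(175/s),int(285/s):int(490/s)]=1
m[int(45/s):int(105/s),int(340/s):int(445/s)]=0
q=w[m];A=np.c_[q[:,:2],np.ones(len(q))];co=np.linalg.lstsq(A,q[:,2],rcond=None)[0]
print('plane',co,'az',np.degrees(np.arctan2(-co[1],-co[0])),'tilt',np.degrees(np.arctan(np.hypot(*co[:2]))),(q[:,2]-A@co).std())
v,u=np.mgrid[:384,:512]
h=w[...,2]-(w[...,:2]@co[:2]+co[2])
reg=(w[...,0]<.66)&(w[...,0]>.46)&(w[...,1]>.02)&(w[...,1]<.24)
wl=reg&(h>.012)&(h<.022);wl[int(45/s):int(105/s),int(340/s):int(445/s)]=0
q=w[wl];print('walls',len(q),cv2.minAreaRect(q[:,:2].astype(np.float32)))
for sl in('near','far'):
    k=(q[:,0]<.515) if sl=='near' else (q[:,0]>.57)
    k&=(q[:,1]<.17)
    if k.sum()>10:
        f=np.polyfit(q[k,1],q[k,0],1);print(sl,k.sum(),f,'x at y=.1',np.polyval(f,.1))
# feet
ft=reg&(h>.010)&(h<.018);ft2=np.zeros_like(ft);ft2[int(45/s):int(105/s),int(340/s):int(445/s)]=1
k,l,st,c=cv2.connectedComponentsWithStats((ft&ft2).astype(np.uint8))
for i in range(1,k):
    if st[i,4]>20:print('foot',st[i,4],w[l==i].mean(0),c[i]*s)
# cup rim
c_=(w[...,2]>.043)&(w[...,2]<.05)&(u>525/s)&(u<660/s);q=w[c_][:,:2];A=np.c_[2*q,np.ones(len(q))];r=np.linalg.lstsq(A,(q**2).sum(1),rcond=None)[0];print('cup',r[:2],np.sqrt(r[2]+r[0]**2+r[1]**2),len(q))
# scraper
q=w[(w[...,2]>.20)&(w[...,2]<.24)&(v>270/s)&(v<330/s)&(u>345/s)&(u<445/s)];print('channel',q.mean(0),cv2.minAreaRect(q[:,:2].astype(np.float32)))
```

```text
footU [0.5544 0.1276 0.0899]
footD [0.5551 0.1033 0.0838]
lip [0.5464 0.0485 0.0538]
lip2 [0.5178 0.0449 0.0524]
lip3 [0.5737 0.052  0.0538]
high [0.5411 0.1805 0.0894]
nearwallL [0.4888 0.1805 0.1097]
nearwallR [0.4959 0.0412 0.0728]
farwallL [0.5783 0.1859 0.1011]
farwallR [0.5879 0.0537 0.0743]
 ** On entry to DLASCL parameter number  4 had an illegal value
 ** On entry to DLASCL parameter number  4 had an illegal valueTraceback (most recent call last):
  File "<stdin>", line 8, in <module>
    x, resids, rank, s = _umath_linalg.lstsq(a, b, rcond,
                         ~~~~~~~~~~~~~~~~~~~^^^^^^^^^^^^^
                                             signature=signature)
                                             ^^^^^^^^^^^^^^^^^^^^
    raise LinAlgError("SVD did not converge in Linear Least Squares")
numpy.linalg.LinAlgError: SVD did not converge in Linear Least Squares
```

Run:
```python
from h import *
p,w=cloud('wrist');s=1.5625;w=np.where(np.isnan(w),99,w)
m=np.zeros(w.shape[:2],bool);m[int(30/s):int(175/s),int(285/s):int(490/s)]=1
m[int(45/s):int(105/s),int(340/s):int(445/s)]=0
m&=w[...,2]<1
q=w[m];A=np.c_[q[:,:2],np.ones(len(q))];co=np.linalg.lstsq(A,q[:,2],rcond=None)[0]
print('plane',co,'az',np.degrees(np.arctan2(-co[1],-co[0])),'tilt',np.degrees(np.arctan(np.hypot(*co[:2]))),(q[:,2]-A@co).std())
v,u=np.mgrid[:384,:512]
h=w[...,2]-(w[...,:2]@co[:2]+co[2])
reg=(w[...,0]<.66)&(w[...,0]>.46)&(w[...,1]>.02)&(w[...,1]<.24)
wl=reg&(h>.013)&(h<.021);wl[int(45/s):int(105/s),int(340/s):int(445/s)]=0
q=w[wl];print('walls',len(q),cv2.minAreaRect(q[:,:2].astype(np.float32)))
for n,k in(('near',(q[:,0]<.515)&(q[:,1]<.17)),('far',(q[:,0]>.57)&(q[:,1]<.17))):
    if k.sum()>10:
        f=np.polyfit(q[k,1],q[k,0],1);print(n,k.sum(),f,'x at y=.12',np.polyval(f,.12),q[k,1].min())
k=(q[:,1]>.17)&(q[:,0]>.51)&(q[:,0]<.57);f=np.polyfit(q[k,0],q[k,1],1);print('high',k.sum(),f,'y at x=.54',np.polyval(f,.54))
fl=reg&(abs(h)<.004)&(u<520/s)
for x in(.52,.54,.56):
    k=fl&(abs(w[...,0]-x)<.006);print('lip y at',x,np.percentile(w[k][:,1],[0,1,3]))
ft=reg&(h>.010)&(h<.018);ft2=np.zeros_like(ft);ft2[int(45/s):int(105/s),int(340/s):int(445/s)]=1
k,l,st,c=cv2.connectedComponentsWithStats((ft&ft2).astype(np.uint8))
for i in range(1,k):
    if st[i,4]>20:print('foot',st[i,4],w[l==i].mean(0),c[i]*s)
c_=(w[...,2]>.043)&(w[...,2]<.05)&(u>525/s)&(u<660/s);q=w[c_][:,:2];A=np.c_[2*q,np.ones(len(q))];r=np.linalg.lstsq(A,(q**2).sum(1),rcond=None)[0];print('cup',r[:2],np.sqrt(r[2]+r[0]**2+r[1]**2),len(q))
q=w[(w[...,2]>.20)&(w[...,2]<.24)&(v>270/s)&(v<330/s)&(u>345/s)&(u<445/s)];print('channel',q.mean(0),cv2.minAreaRect(q[:,:2].astype(np.float32)))
```

```text
plane [-0.01743033  0.26863466  0.05024949] az -86.28757477733352 tilt 15.066820397960416 0.0007594747184776154
walls 3075 ((0.5367352366447449, 0.12770049273967743), (0.09815815836191177, 0.17813587188720703), 3.4399499893188477)
near 820 [-0.05994423  0.49795715] x at y=.12 0.4907638426786454 0.03625848448741923
far 983 [-0.06473993  0.59090497] x at y=.12 0.5831361772680225 0.04156569153997807
high 803 [0.08075812 0.15247683] y at x=.54 0.19608621161958534
lip y at 0.52 [0.04354993 0.04547257 0.0489754 ]
lip y at 0.54 [0.04501326 0.04662417 0.05011692]
lip y at 0.56 [0.04583972 0.04764293 0.05060435]
foot 409 [0.55259506 0.12738473 0.08920556] [368.84550733  72.61231663]
foot 387 [0.55376939 0.10160684 0.08221957] [416.84835271  75.10497416]
cup [0.54346105 0.01376286] 0.057412286815316335 1159
channel [0.46851046 0.10877306 0.22753766] ((0.4676269292831421, 0.1087542474269867), (0.017658067867159843, 0.02959238737821579), 4.139584064483643)
```

jog_arm:
  moves:
    - [[30, 10, 0], [0.13, 0.008, 0], 0]
    - [[65, 20, 0], [0.2613, 0.0163, 0], 0]
    - [[98, 24, -20], [0.2613, 0.0163, 0], 0]
    - [[98, 24, -43], [0.2613, 0.0163, 0], 0]
    - [[98, 24, -43], [0.2613, 0.0163, 0], 0]
    - [[98, 24, -43], [0.2613, 0.0163, 0], 0]

```text
clock: 4.4
eef_pos: [0.539, 0.1298, 0.2051]
orientation: [[0.998, 0.056, -0.019], [0.059, -0.964, 0.258], [-0.003, -0.258, -0.966]]
contact_force: [-0.3, 0.4, -1.2]
opening: 0.22
gripper_force: 69.4
```

jog_arm:
  moves:
    - [[0, 7, -25], [0, 0, 0], 0]
    - [[-1, 14, -48], [0, 0, 0], 0]
    - [[-1, 16, -56], [0, 0, 0], 0]
    - [[-1, 17, -60], [0, 0, 0], 0]
    - [[-1, 17, -61], [0, 0, 0], 0]
    - [[-1, 17, -61], [0, 0, 0], 0]

```text
clock: 5.0
eef_pos: [0.54, 0.148, 0.1463]
orientation: [[0.998, 0.059, -0.014], [0.06, -0.964, 0.258], [0.002, -0.259, -0.966]]
contact_force: [-0.4, -0.3, -0.4]
opening: 0.226
gripper_force: 69.6
```

Run:
```python
from h import *
p,d=grab('wrist');cv2.imwrite('pics/w3.png',cv2.resize(p[:,:,::-1],(800,600)))
```

```text
(no output)
```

View pics/w3.png

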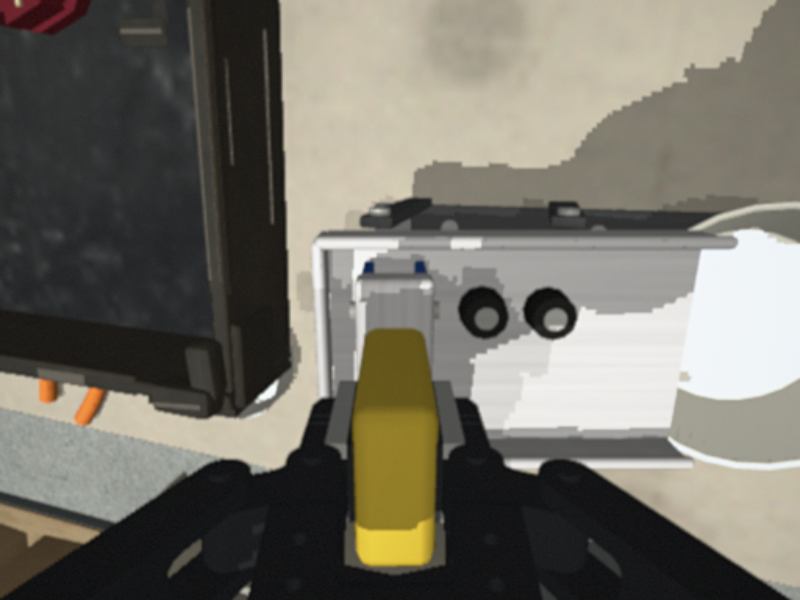

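The scraper sits in the tray uphill of both feet, with the feet at (484,315) and (550,315), and it is slightly close to the far wall. I'll lower it 2 mm, shift it in a little, and sweep.

jog_arm:
  moves:
    - [[-2, 0, -2], [0, 0, 0], 0]
    - [[-1.5, -7, -3.9], [0, 0, 0], 0]
    - [[-1, -16, -6.3], [0, 0, 0], 0]
    - [[-0.4, -26, -9], [0, 0, 0], 0]
    - [[0.2, -35, -11.4], [0, 0, 0], 0]
    - [[0.8, -45, -14.1], [0, 0, 0], 0]
    - [[1.4, -55, -16.8], [0, 0, 0], 0]
    - [[1.4, -55, -16.8], [0, 0, 0], 0]

```text
clock: 5.85
eef_pos: [0.5404, 0.0904, 0.1274]
orientation: [[0.998, 0.055, -0.016], [0.057, -0.965, 0.257], [-0.002, -0.258, -0.966]]
contact_force: [1.1, -0.2, -0.8]
opening: 0.219
gripper_force: 69.5
```

jog_arm:
  moves:
    - [[0.6, -9.6, -2.6], [0, 0, 0], 0]
    - [[1.2, -19, -5.2], [0, 0, 0], 0]
    - [[1.8, -29, -7.8], [0, 0, 0], 0]
    - [[2.4, -38.5, -10.4], [0, 0, 0], 0]
    - [[3, -48, -13], [0, 0, 0], 0]
    - [[3.6, -58, -15.6], [0, 0, 0], 0]
    - [[3.8, -62, -16.6], [0, 0, 0], 0]
    - [[3.8, -62, -16.6], [0, 0, 0], 0]

```text
clock: 6.65
eef_pos: [0.5441, 0.0301, 0.1113]
orientation: [[0.998, 0.057, -0.016], [0.059, -0.964, 0.258], [-0.001, -0.259, -0.966]]
contact_force: [-1.1, -0.5, -1.8]
opening: 0.225
gripper_force: 69.5
```

Run:
```python
from h import *
p,d=grab('wrist');a=cv2.resize(p[:,:,::-1],(512,384))
p,d=grab('scene');b=cv2.resize(p[190:310,100:260,::-1],(512,384))
p,d=grab('top');c=cv2.resize(p[150:225,100:220,::-1],(614,384))
cv2.imwrite('pics/w4.png',cv2.resize(np.hstack([a,b]),(800,300)))
```

```text
(no output)
```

View pics/w4.png

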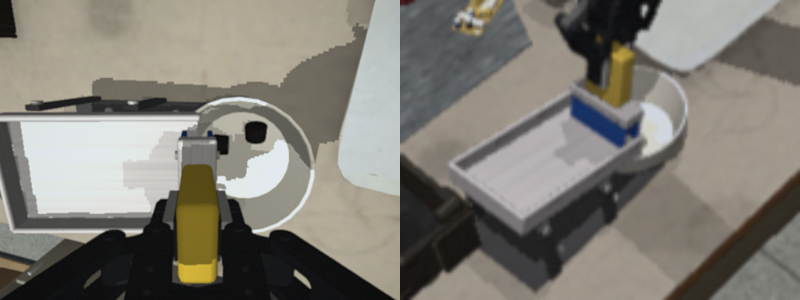

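One foot is in the cup at (255,132). The other is right by the scraper's front at (222,143), so I need its height.

Run:
```python
from h import *
p,d=grab('wrist');p,w=cloud('wrist')
for u,v in((284,183),(286,188),(326,166),(330,172)):print(p[v,u],w[v,u].round(4))
cv2.imwrite('pics/w5.png',cv2.resize(p[110:270,210:430,::-1],(800,582)))
```

```text
[21 21 20] [0.5601 0.0329 0.0261]
[19 19 18] [0.5572 0.0309 0.0277]
[21 21 20] [0.5758 0.0058 0.0275]
[20 20 20] [0.5721 0.0027 0.0277]
```

View pics/w5.png

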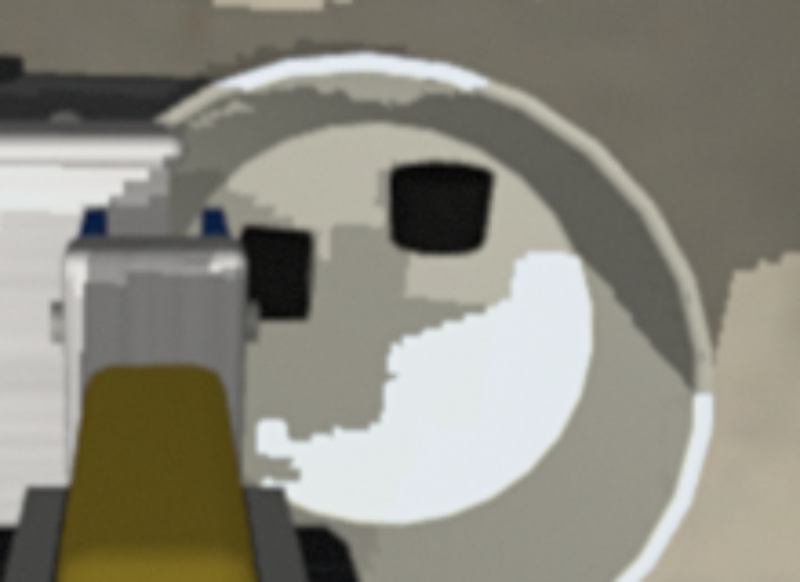

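Both feet lie in the cup at (440,207) and (278,272), with tops at about 27 mm, so both are on the cup floor. I'll lift off and return the scraper.

jog_arm:
  moves:
    - [[0, -5, 20], [0, 0, 0], 0]
    - [[0, -15, 60], [0, 0, 0], 0]
    - [[0, -30, 100], [-0.13, -0.008, 0], 0]
    - [[0, -60, 110], [-0.2613, -0.0163, 0], 0]
    - [[0, -60, 110], [-0.2613, -0.0163, 0], 0]
    - [[0, -60, 110], [-0.2613, -0.0163, 0], 0]

```text
clock: 7.45
eef_pos: [0.5434, -0.0271, 0.2211]
orientation: [[0.998, 0.062, -0.001], [0.062, -0.998, 0.003], [-0.001, -0.003, -1.0]]
contact_force: [0.1, 1.0, -1.1]
opening: 0.226
gripper_force: 69.7
```

jog_arm:
  moves:
    - [[-10, -30, 0], [0, 0, -0.1], 0]
    - [[-25, -70, 0], [0, 0, -0.2], 0]
    - [[-40, -110, 0], [0, 0, -0.3], 0]
    - [[-51, -150, -20], [0, 0, -0.387], 0]
    - [[-51, -150, -60], [0, 0, -0.387], 0]
    - [[-51, -150, -100], [0, 0, -0.387], 0]
    - [[-51, -150, -130], [0, 0, -0.387], 0]
    - [[-51, -150, -130], [0, 0, -0.387], 0]

```text
clock: 8.25
eef_pos: [0.4861, -0.1766, 0.0846]
orientation: [[0.947, -0.322, -0.015], [-0.322, -0.947, 0.007], [-0.016, -0.002, -1.0]]
contact_force: [-1.7, 0.5, -2.2]
opening: 0.227
gripper_force: 69.6
```

jog_arm:
  moves:
    - [[0, 0, 0], [0, 0, 0], 0]
    - [[0, 0, -10], [0, 0, 0], 0]
    - [[0, 0, -18], [0, 0, 0], 0]
    - [[0, 0, -24], [0, 0, 0], 0]
    - [[0, 0, -26], [0, 0, 0], 0]
    - [[0, 0, -26], [0, 0, 0], 0]
    - [[0, 0, -26], [0, 0, 0], 0]

```text
clock: 8.95
eef_pos: [0.4934, -0.1787, 0.0659]
orientation: [[0.947, -0.32, 0.001], [-0.32, -0.947, -0.0], [0.001, -0.0, -1.0]]
contact_force: [0.1, -0.2, -1.7]
opening: 0.224
gripper_force: 69.7
```

jog_arm:
  moves:
    - [[0, 0, -2], [0, 0, 0], 0]
    - [[0, 0, -3.5], [0, 0, 0], 0]
    - [[0, 0, -4.5], [0, 0, 0], 0]
    - [[0, 0, -5], [0, 0, 0], 0]
    - [[0, 0, -5], [0, 0, 0], 0]
    - [[0, 0, -5], [0, 0, 0], 0]

```text
clock: 9.55
eef_pos: [0.4931, -0.1787, 0.0606]
orientation: [[0.947, -0.32, -0.0], [-0.32, -0.947, 0.0], [-0.0, 0.0, -1.0]]
contact_force: [-1.3, 0.9, -1.6]
opening: 0.226
gripper_force: 69.7
```

jog_arm:
  moves:
    - [[0, 0, -0.5], [0, 0, 0], 0]
    - [[0, 0, -1], [0, 0, 0], 0]
    - [[0, 0, -1], [0, 0, 0], 0]
    - [[0, 0, -1], [0, 0, 0], 0]

```text
clock: 9.95
eef_pos: [0.4933, -0.1787, 0.0601]
orientation: [[0.947, -0.32, 0.0], [-0.32, -0.947, -0.0], [0.0, 0.0, -1.0]]
contact_force: [-2.3, 0.9, 3.7]
opening: 0.226
gripper_force: 70.4
```

Contact with the table: I'll release gently and retreat.

jog_arm:
  moves:
    - [[0, 0, 0], [0, 0, 0], 0.3]
    - [[0, 0, 0], [0, 0, 0], 0.4]
    - [[0, 0, 0], [0, 0, 0], 0.6]
    - [[0, 0, 0], [0, 0, 0], 0.8]
    - [[0, 0, 0], [0, 0, 0], 1]
    - [[0, 0, 0], [0, 0, 0], 1]
    - [[0, 0, 0], [0, 0, 0], 1]
    - [[0, 0, 0], [0, 0, 0], 1]

```text
clock: 10.75
eef_pos: [0.4931, -0.1787, 0.0596]
orientation: [[0.947, -0.32, 0.0], [-0.32, -0.947, 0.0], [0.0, -0.0, -1.0]]
contact_force: [0.4, -0.5, 0.1]
opening: 0.997
gripper_force: 0.0
```

jog_arm:
  moves:
    - [[0, 0, 15], [0, 0, 0], 1]
    - [[0, 0, 40], [0, 0, 0], 1]
    - [[0, 0, 80], [0, 0, 0], 1]
    - [[0, 0, 120], [0, 0, 0], 1]
    - [[-10, 0, 160], [0, 0, 0], 1]
    - [[-30, 0, 190], [0, 0, 0], 1]
    - [[-30, 0, 190], [0, 0, 0], 1]
    - [[-30, 0, 190], [0, 0, 0], 1]

```text
clock: 11.55
eef_pos: [0.4633, -0.1789, 0.2504]
orientation: [[0.947, -0.321, 0.002], [-0.321, -0.947, -0.001], [0.002, 0.0, -1.0]]
contact_force: [0.1, -0.5, 0.3]
opening: 0.997
gripper_force: 0.0
```

Run:
```python
from h import *
s=arm.observe();print(s['eef_pos'],s['clock'],s['opening'])
p,d=grab('scene');b=p[160:310,110:310,::-1]
p,d=grab('wrist');a=p[:,:,::-1]
cv2.imwrite('pics/w6.png',np.hstack([cv2.resize(b,(400,300)),cv2.resize(a,(400,300))]))
```

```text
[ 0.46332836 -0.17894012  0.25040657] 11.55 0.9973537390103415
```

View pics/w6.png

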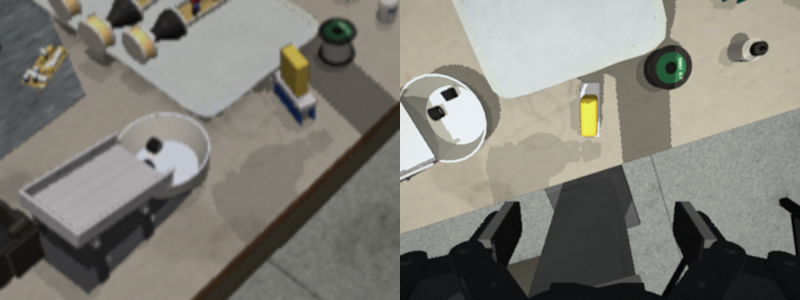

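Both feet are in the cup, seen at (449,93) and (436,113). The scraper stands upright at (590,112), and the gripper is clear of everything.

```bash
python3 -c "
from plant import workorder
print(workorder.job_done())"
```

```text
the job is handed in; nothing more can be done
None
```

Both rubber feet were swept into the white cup, the scraper is standing upright on the table and released, and the job is handed in (about 12 s of the 45 s used).

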